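# Clip the watering timer onto the planter rail

### The arm

A 7-joint arm with a two-finger parallel gripper is mounted at the origin on the work surface. World frame = base frame: x ahead of the robot, y to its left, z up, the work surface at z = 0. Lengths are in mm, angles in rad, forces in N, time in s.
With the tool pointing down it reaches from about 400 to 900 mm from the base axis. Payload 5.5 kg.
Tool frame: the origin (TCP) lies between the finger pads; the fingertips stand 8 mm ahead of it and the grasp point (between the pads) lies 11 mm behind it; z points along the fingers, y is the line along which they close (so a half turn about z gives the same grasp; the last joint's range is limited). The gripper opens to 85 mm and grips with 20 to 120 N. Pads are 22 mm wide; open, the fingers measure 114 mm over their backs; the gripper's body (76 mm by 85 mm) begins 54 mm behind the grasp point. The pads swing forward as they close: fully open they stand 13 mm farther back than shut.
Start: joints at [1.552, 0.501, -0.427, 1.55, 0.221, 1.138, -0.21], TCP at [180.788, -624.352, 239.31] pointing down, gripper open.
Joint ranges: [-2.88, 2.88], [-0.31, 2.03], [-1.54, 1.56], [0.2, 2.42], [-1.41, 4.55], [0.19, 2.02], [-2.57, 2.57]. Speed limits (rad/s): [2.57, 2.57, 3.14, 3.14, 3.14, 3.14, 3.14].

### API

Orientations are given as a unit quaternion [x, y, z, w].
In Python, from bench import observe, camera, get_calibration, job_done gives the robot as it stands. The module is installed in compiled form; this text tells all that it offers.
- The arm moves only by the tool apply_moves, never from a script. Its argument "moves" is text: rows parted by semicolons, each of 7 numbers parted by spaces: the shift along the tool's x, y, z in m, then the turn, a rotation vector about the tool's x, y, z in degrees, then the finger opening in m, from 0 to 0.0854. In form: dx dy dz ax ay az claw; .... A call has 1 to 10 rows; each row shifts and turns the commanded pose from where the row before left it, along the tool's axes as they then stand; what a row does not reach is not made up. A row lasts 1/8 s, in which the tool goes at most 62.5 mm and 10.7 degrees, less where a joint would pass 70% of its speed; a pose out of reach is approached as far as the arm can. A call with a gripper value outside its range is refused whole. The fingers move at their own pace and stop on an object; "newtons" is the grip in N (left out, the last holds). Time passes only in rows, so rows that do not move let the fingers close. It gives the time, the measured TCP pose, the force, the opening and the grip force at its end, in the units of the state.
- observe(): the state, without advancing time (a new reading comes with each control period).
- camera(name): name is "scene" or "top" or "wrist"; returns the picture (420x560x3 uint8, blue, green, red); there is no depth.
- get_calibration(name): a dict with "camera_matrix" (3x3 intrinsics, pixels), "extrinsics" (4x4, takes a point from world to camera coordinates). Camera axes: x right, y down, z forward; pixel columns grow to the right and rows downward; lengths in mm; the calibration is good to about 2 mm. A picture is of the moment at which its call begins: read the wrist's pose just before it. get_calibration takes no time and is no camera call; for the wrist camera it gives the pose at the moment of the call.
- job_done(): hands the job in; it is judged then, once.
The state is a dict: "time_s": time; "joints": joint angles; "qd": joint speeds; "effort": joint torques, N m; "tool_pos": TCP position; "ee_rot": TCP orientation; "force": force on the tool from outside, world axes, zero at the start; "wrist_torque": the same for the moment, N m; "width": opening from 0.0 (shut) to 1.0 (fully open); "grasp_force": force on a finger pad.
Only numpy, scipy, OpenCV 4.12 (cv2) and the standard library are available. Lean on these libraries where they do the work, as an engineer would, in place of code of your own. Each camera call takes 0.05 s, during which the arm holds its last target. There are 200 camera calls.

### The job

Clip the grey watering timer onto the aluminium rail, near the middle of the rail's length: hook its rigid lip under the rail edge nearest the robot while its clip end is still held up, then tilt the clip end down until the foot clip snaps under the far edge and the timer sits flat, and let go. The rail's height is set by hand and not measured, so feel for it with a light touch and do not force anything. Leave the other things on the ledge where they stand.

Things in the scene. Friction and masses are not known exactly. Their poses are not given: they have to be found in the camera images.
- timer_mid (a point): Watering timer: loose grey plastic box, about 0.16 kg, 74 mm long (own x -38 to +36), 40 wide (y, flat sides), 66.5 high overall, standing on its hook leg and clip. This is its centre, 33 mm above its underside (the zero of all timer heights here). x runs from hook end to clip end, z is up. The box spans heights 21.5 to 66.5; flat top, thin black display at the hook end.
- timer_lip (a point): Middle of the timer's hook lip, timer's axes, 28.5 mm to -x of timer_mid, height 6.5. A rigid leg (inner face at x = -31) carries the lip at its foot; the lip points to +x, from x = -31 to -26, heights 0 to 13. So an 8.5 mm high, 5 mm deep gap lies between lip and box for the 5 mm bar edge; it takes the edge fully with the clip end up by 0 to 0.4 rad.
- timer_nose (a point): Tip of the black foot clip's nose at rest, timer's axes: x = +27, height 14. The nose points to -x, flat above (height 15), bevelled below to x = +30.5 at height 5. The clip's leg spans x = +31 to +36 down to height 5; outside it a release tab and rest foot, x = +40 to +46, reach down to 0. With the lip fully in, the clip is clear of the bar when its end is up by more than 0.28 rad.
- clip (a joint): Foot clip: slides outward along the timer's +x against a spring, 0 at rest to 0.007 m. 1.5 N at rest plus 0.3 N per mm. The bar's far edge pushes it out 3 to 4 mm as the nose passes; it springs back to 0 once snapped. Snapping takes about 4 to 10 N near the clip end, pushing along the timer's own arc about the hooked edge (a push straight down on the high top drags on it and may jam).
- rail: Fixed rail stand, origin on the ledge under the rail's middle; y along the rail, x across (-x is the side nearest the robot), z up. Steel foot 70 x 336 mm, 8 high; at each end (y = +-159) a post 34 x 14 mm, 72 high. Seated, the timer's box rests on the bar with the timer's x along the rail's x.
- rail_foot (a point): Top of the steel foot at the rail's middle, 8 mm above the ledge, axes of the rail. Over it is the aluminium bar between the posts: top plate 60 mm across (x -30 to +30), 5 thick, 300 long, on a 20 mm wide spine, so each edge overhangs 20 mm. The plate's top lies anywhere 38 to 58 mm above the ledge, set anew each time and shown by no reading; in x and y the bar is exactly centred.
- onggi: Bystander: tall dark glazed jar, 236 mm wide, 335 mm high, origin at its underside centre.
- press_plate: Bystander: round stainless press plate, 150 mm wide, 36 mm high with its knob, origin at its underside centre.
- spatula: Bystander: yellow silicone spatula lying flat, 240 mm long along own x, about 25 mm high.
- sieve: Bystander: white plastic sieve, 160 mm wide, 55 mm high, with a handle to own -x reaching 183 mm from its origin at the underside centre of the bowl.
- bin: Bystander: small lidded bin with a side latch, 138 x 178 mm, 122 mm high, origin at its underside centre.
- pot: Bystander: terracotta pot with a seedling, 110 mm wide, 90 mm high (140 mm with the leaves), origin at its underside centre.
- cup: Bystander: white cup, 76 mm wide, 80 mm high, origin at its underside centre.
Mind the look-alikes: they are no part of the job. Of the things shaped like the part that bears timer_mid, the grey one is meant.

How it is judged:
By the outcome, as a careful person would: the job done as asked, in the order asked, and still so for the second after the job is handed in, with the robot touching nothing.
It also fails if it takes over 48 s, if anything falls off the work surface, if the arm or the gripper's body presses on something with over 40 N, if the wrist force passes 120 N, or if a joint passes its speed limit or range.

## Working session

There is one attempt and no reset: what is moved stays moved. The work goes in short steps, Python scripts to look and compute and a tool call to move; the robot and the scene stay as the last step left them, time stands still between calls to the robot, and variables do not carry over. Pictures are saved under pics/ and viewed, at most 10 in all, crops included, and the job is handed in when it is done.

Besides the shell and the picture viewer there is one more tool, called after ">>>" as a command line: name --argument value ..., lists and objects as JSON in quotes. apply_moves: Moves the arm, as the interface text tells. Its arguments: {"type":"object","properties":{"moves":{"type":"string"},"newtons":{"type":"number"}},"required":["moves"]}

```bash
mkdir -p pics
python3 - <<'E'
from bench import *
import cv2,numpy as np
s=observe();print({k:np.round(v,3).tolist() for k,v in s.items()})
for n in("scene","top"):
    cv2.imwrite(f"pics/{n}0.png",camera(n));c=get_calibration(n);print(n,np.round(c["camera_matrix"],1).tolist(),np.round(c["extrinsics"],3).tolist())
E
```

```text
{'time_s': 0.0, 'joints': [1.552, 0.502, -0.427, 1.551, 0.221, 1.138, -0.21], 'qd': [-0.0, 0.0, -0.001, 0.0, 0.0, -0.001, -0.001], 'effort': [-0.0, -56.952, -5.816, -28.094, 0.011, 0.012, 0.0], 'tool_pos': [180.506, -623.716, 238.252], 'ee_rot': [0.99, 0.14, -0.0, -0.001], 'force': [0.008, -0.39, -0.841], 'wrist_torque': [-0.02, -0.057, -0.015], 'grasp_force': 0.0, 'width': 0.998}
scene [[429.0, 0.0, 273.8], [0.0, 429.0, 210.3], [0.0, 0.0, 1.0]] [[0.725, 0.689, 0.005, -411.612], [0.454, -0.471, -0.756, -216.182], [-0.518, 0.55, -0.654, 1899.15], [0.0, 0.0, 0.0, 1.0]]
top [[507.6, 0.0, 278.2], [0.0, 507.6, 208.6], [0.0, 0.0, 1.0]] [[-0.026, -0.999, -0.027, 18.622], [-0.997, 0.028, -0.077, 574.108], [0.077, 0.025, -0.997, 1476.528], [0.0, 0.0, 0.0, 1.0]]
```

View pics/scene0.png

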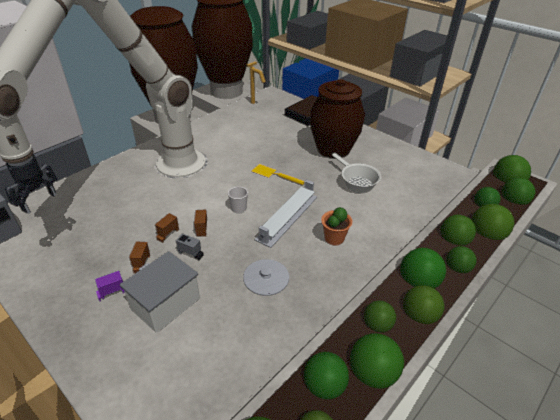

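View pics/top0.png

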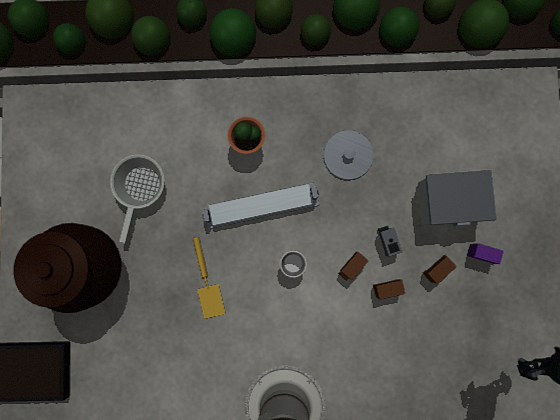

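The top view shows the grey timer at about (390,240), rail from (207,217) to (315,194), cup at (292,263), plate at (348,155), and brown/purple look-alikes below the timer. I'll zoom in on the timer and rail.

Run:
```python
import cv2,numpy as np
t=cv2.imread("pics/top0.png");s=cv2.imread("pics/scene0.png")
a=cv2.resize(t[175:270,195:415],None,fx=3.6,fy=3.6,interpolation=cv2.INTER_CUBIC)[:, :792]
b=cv2.resize(s[220:270,150:230],None,fx=5,fy=5,interpolation=cv2.INTER_CUBIC)
o=np.zeros((a.shape[0]+b.shape[0],792,3),np.uint8);o[:a.shape[0],:a.shape[1]]=a;o[a.shape[0]:,:b.shape[1]]=b
c=cv2.resize(t[220:260,370:410],None,fx=6,fy=6,interpolation=cv2.INTER_CUBIC);o[a.shape[0]:a.shape[0]+240,420:660]=c
cv2.imwrite("pics/crop1.png",o);print(o.shape)
```

```text
(592, 792, 3)
```

View pics/crop1.png

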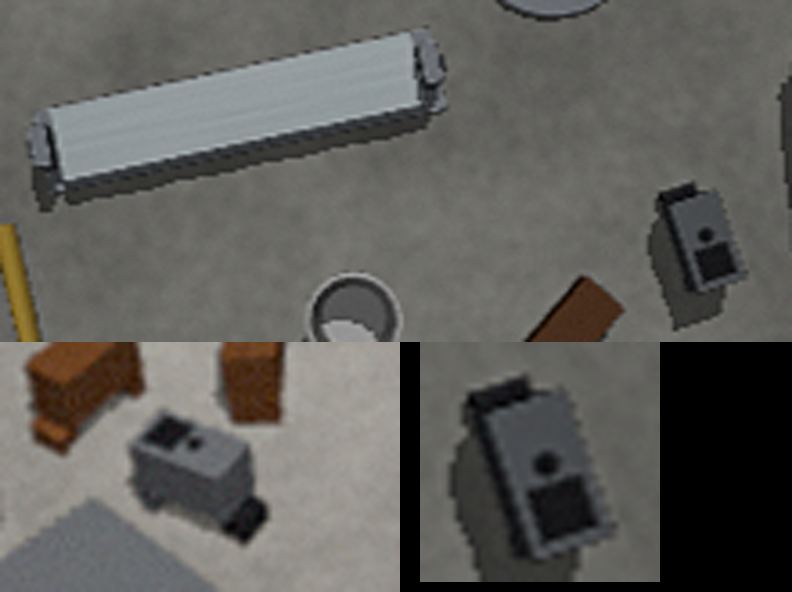

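Top crop: box top corners at full-image (381.3,229.7),(395,227.7),(401.7,252.2),(388,256.3), clip (black) towards +x; plate corners about (208.3,205),(309.7,184.2),(313,202.8),(213,225.5).

```bash
cat > h.py <<'E'
from bench import *
import cv2,numpy as np
from scipy.spatial.transform import Rotation as R
def ray(c,uv):
    K=c["camera_matrix"];E=np.array(c["extrinsics"]);r=E[:3,:3]
    d=np.linalg.inv(K)@np.r_[uv,1.];return -r.T@E[:3,3], r.T@d
def onz(c,uv,z):
    o,d=ray(c,uv);return o+d*(z-o[2])/d[2]
def proj(c,p):
    E=np.array(c["extrinsics"]);q=np.array(c["camera_matrix"])@(E[:3,:3]@np.array(p)+E[:3,3]);return q[:2]/q[2]
E
python3 - <<'E'
from h import *
c=get_calibration("top")
T=np.array([onz(c,p,66.5) for p in [(381.3,229.7),(395,227.7),(401.7,252.2),(388,256.3)]])
print("timer",T.round(1).tolist(),T.mean(0),[np.linalg.norm(T[i]-T[(i+1)%4]).round(1) for i in range(4)])
d=(T[0]+T[1]-T[2]-T[3]);print("yaw",np.degrees(np.arctan2(d[1],d[0])))
for z in(40,48,56):
    P=np.array([onz(c,p,z) for p in [(208.3,205),(309.7,184.2),(313,202.8),(213,225.5)]])
    d=P[0]-P[1]+P[3]-P[2];print(z,P.round(1).tolist(),P.mean(0),[np.linalg.norm(P[i]-P[(i+1)%4]).round(1) for i in range(4)],"yaw",np.degrees(np.arctan2(-d[0],d[1])))
# plate mask in both views
for n in("top","scene"):
    im=cv2.imread(f"pics/{n}0.png").astype(int);b,g,r=im[...,0],im[...,1],im[...,2]
    x0,x1,y0,y1=(200,325,180,235) if n=="top" else (250,320,180,245)
    sub=im[y0:y1,x0:x1];m=((sub[...,2]>140)&(sub[...,0]>=sub[...,2]+3)).astype(np.uint8)
    k,l,st,ce=cv2.connectedComponentsWithStats(m);i=1+st[1:,4].argmax()
    rc=cv2.minAreaRect(np.argwhere(l==i)[:,::-1].astype(np.float32)+[x0,y0]) if 0 else cv2.minAreaRect((np.argwhere(l==i)[:,::-1]+[x0,y0]).astype(np.float32))
    print(n,st[i],ce[i]+[x0,y0],rc, cv2.boxPoints(rc).round(1).tolist())
E
```

```text
timer [[502.7, -289.4, 66.5], [507.3, -328.4, 66.5], [437.6, -344.2, 66.5], [427.0, -305.2, 66.5]] [ 468.67493766 -316.7938192    66.5       ] [np.float64(39.2), np.float64(71.5), np.float64(40.4), np.float64(77.3)]
yaw 12.238270084735884
40 [[589.4, 207.0, 40.0], [642.0, -91.5, 40.0], [587.2, -99.4, 40.0], [529.0, 194.2, 40.0]] [586.89431439  52.59772168  40.        ] [np.float64(303.1), np.float64(55.4), np.float64(299.3), np.float64(61.8)] yaw 10.60292070086537
48 [[588.7, 205.7, 48.0], [641.0, -91.1, 48.0], [586.5, -99.0, 48.0], [528.6, 192.9, 48.0]] [586.1994203  52.1266894  48.       ] [np.float64(301.4), np.float64(55.1), np.float64(297.7), np.float64(61.5)] yaw 10.602920700865369
56 [[588.0, 204.4, 56.0], [640.0, -90.8, 56.0], [585.8, -98.7, 56.0], [528.2, 191.7, 56.0]] [585.50452621  51.65565712  56.        ] [np.float64(299.8), np.float64(54.8), np.float64(296.0), np.float64(61.1)] yaw 10.602920700865367
top [   9    4  102   41 1985] [260.36171285 204.0488665 ] ((260.6097412109375, 204.01220703125), (20.114795684814453, 101.76130676269531), 77.90524291992188) [[208.8000030517578, 204.8000030517578], [308.29998779296875, 183.5], [312.5, 203.1999969482422], [213.0, 224.5]]
scene [   9    7   57   58 1064] [287.52631579 213.14097744] ((286.7500305175781, 214.25), (21.21320343017578, 70.00357055664062), 45.0) [[254.5, 231.5], [304.0, 182.0], [319.0, 197.0], [269.5, 246.5]]
```

>>> apply_moves --moves "0.0365 -0.0215 0 0 0 0 0.07;0.0365 -0.0215 0 0 0 0 0.07;0.0365 -0.0215 0 0 0 0 0.07;0.0365 -0.0215 0 0 0 0 0.07;0.0365 -0.0215 0 0 0 0 0.07;0.0365 -0.0215 0 0 0 0 0.07;0.0365 -0.0215 0 0 0 0 0.07;0.0365 -0.0215 0 0 0 0 0.07;0.0365 -0.0215 0 0 0 0 0.07;0.0365 -0.0215 0 0 0 4 0.07"

```text
time_s: 1.35
tool_pos: [472.1, -315.2, 239.0]
ee_rot: [0.994, 0.105, -0.0, -0.0]
force: [0.4, 0.4, -0.7]
width: 0.822
grasp_force: 0.0
```

Run:
```python
from h import *
s=observe();print(s["time_s"],s["tool_pos"],R.from_quat(s["ee_rot"]).as_matrix().round(3).tolist(),s["joints"],s["force"])
c=get_calibration("wrist");np.savez("w1.npz",**c);cv2.imwrite("pics/w1.png",camera("wrist"))
print(np.round(c["extrinsics"],3).tolist(),np.round(c["camera_matrix"],1).tolist())
```

```text
1.35 [ 472.08025454 -315.2230678   238.95384722] [[0.978, 0.209, -0.001], [0.209, -0.978, 0.0], [-0.0, -0.0, -1.0]] [ 0.99596077  0.37575318 -0.57078547  1.75845374  0.22740047  1.07429278
 -1.01285735] [ 0.423445    0.42784273 -0.7413244 ]
[[0.208, -0.978, -0.001, -404.53], [-0.935, -0.199, 0.292, 341.044], [-0.286, -0.06, -0.956, 495.08], [0.0, 0.0, 0.0, 1.0]] [[376.9, 0.0, 287.3], [0.0, 376.9, 207.2], [0.0, 0.0, 1.0]]
```

View pics/w1.png

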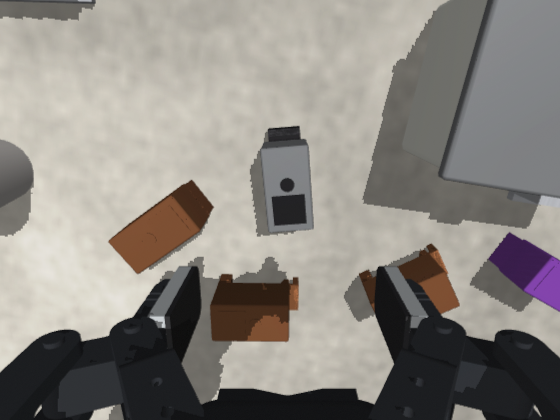

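The wrist view shows the grey timer centred at about (287,185), clip (black) at (284,134), with box corners near (261,150), (305,142), (313,229), (270,234); brown look-alikes and bin stand aside.

Run:
```python
from h import *
c=dict(np.load("w1.npz"));print("cam",ray(c,(0,0))[0])
im=cv2.imread("pics/w1.png");x0,y0=245,115
sub=im[y0:245,x0:330];cv2.imwrite("pics/w1c.png",cv2.resize(sub,None,fx=6,fy=4.5*6/4.5,interpolation=cv2.INTER_NEAREST)[:600])
hsv=cv2.cvtColor(sub,cv2.COLOR_BGR2HSV);print(im[200,270+5],im[160,300],im[145,285],im[200,258],im[170,340])
```

```text
cam [ 544.65702893 -297.96993316  373.66140396]
[36 33 34] [135 133 130] [70 69 68] [ 97 103 106] [165 174 178]
```

View pics/w1c.png

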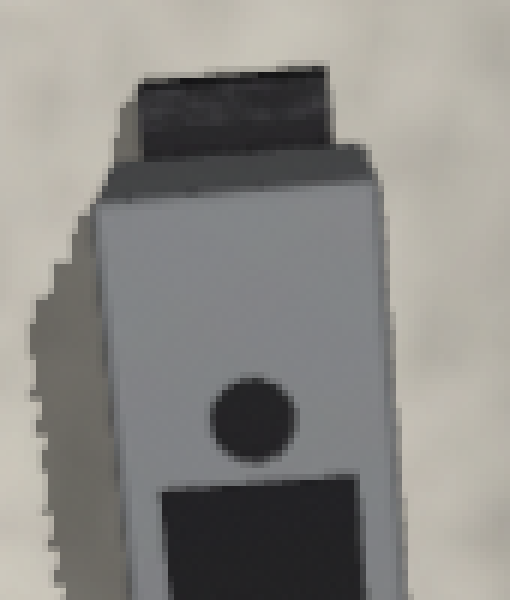

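The crop shows the box top's far corners at full-image (261.3,149.2) and (307.5,145); clip beyond it towards the top.

Run:
```python
from h import *
c=dict(np.load("w1.npz"))
T=np.array([onz(c,p,66.5)[:2] for p in [(261.3,149.2),(307.5,145),(313,229.3),(270,234)]])
print(T.round(1).tolist(),T.mean(0),[np.linalg.norm(T[i]-T[(i+1)%4]).round(1) for i in range(4)])
d=(T[0]+T[1]-T[2]-T[3]);y=np.arctan2(d[1],d[0]);w=T[0]-T[1]+T[3]-T[2];print("yaw",np.degrees(y),np.degrees(np.arctan2(-w[0],w[1])))
```

```text
[[496.8, -286.3], [507.9, -322.3], [438.0, -343.2], [425.9, -307.6]] [ 467.14589891 -314.84874756] [np.float64(37.7), np.float64(73.0), np.float64(37.6), np.float64(74.0)]
yaw 16.698128837106086 17.941888902698345
```

>>> apply_moves --moves "0.005 -0.002 0.03 0 0 -5 0.07;0 0 0.035 0 0 0 0.07;0 0 0.035 0 0 0 0.07;0 0 0.035 0 0 0 0.07;0 0 0.03 0 0 0 0.07;0 0 0.02 0 0 0 0.07;0 0 0.01 0 0 0 0.07;0 0 0.009 0 0 0 0.07;0 0 0 0 0 0 0.07" --newtons 50

```text
time_s: 2.52
tool_pos: [476.1, -313.3, 35.3]
ee_rot: [0.989, 0.149, -0.0, 0.0]
force: [0.6, -0.5, -0.1]
width: 0.82
grasp_force: 0.0
```

>>> apply_moves --moves "0 0 0 0 0 0 0.03;0 0 0 0 0 0 0.03;0 0 0 0 0 0 0.03;0 0 0 0 0 0 0.03;0 0 0 0 0 0 0.03;0 0 0 0 0 0 0.03"

```text
time_s: 3.28
tool_pos: [476.7, -313.6, 36.2]
ee_rot: [0.989, 0.149, 0.0, 0.001]
force: [-1.5, 1.3, 6.5]
width: 0.463
grasp_force: 50.0
```

>>> apply_moves --moves "0 0 -0.01 0 0 0 0.03;0 0 -0.03 0 0 0 0.03;0 0 -0.04 0 0 0 0.03;0 0 -0.05 0 0 0 0.03;0 0 -0.05 0 0 0 0.03"

```text
time_s: 3.9
tool_pos: [475.4, -313.0, 216.7]
ee_rot: [0.989, 0.149, -0.0, -0.0]
force: [0.6, -0.8, -2.1]
width: 0.466
grasp_force: 50.6
```

>>> apply_moves --moves "0.013 -0.032 0 0 0 0 0.03;0.013 -0.032 0 0 0 0 0.03;0.013 -0.032 0 0 0 0 0.03;0.013 -0.032 0 0 0 0 0.03;0.013 -0.032 0 0 0 0 0.03;0.013 -0.032 0 0 0 0 0.03;0.013 -0.032 0 0 0 0 0.03;0.013 -0.032 0 0 0 0 0.03;0.013 -0.032 0 0 0 0 0.03;0.013 -0.032 0 0 0 6 0.03"

```text
time_s: 5.15
tool_pos: [505.4, 31.7, 215.4]
ee_rot: [0.995, 0.096, -0.0, 0.0]
force: [1.1, 0.3, -2.5]
width: 0.466
grasp_force: 50.8
```

>>> apply_moves --moves "0 0 0 0 0 0 0.03"

```text
time_s: 5.28
tool_pos: [505.5, 34.5, 215.7]
ee_rot: [0.995, 0.1, 0.0, -0.001]
force: [-0.0, -0.2, -1.7]
width: 0.46
grasp_force: 50.9
```

Run:
```python
from h import *
s=observe();print(s["time_s"],s["tool_pos"],R.from_quat(s["ee_rot"]).as_matrix().round(4).tolist(),s["force"],s["wrist_torque"],s["qd"].max())
c=get_calibration("wrist");np.savez("w2.npz",P=s["tool_pos"],Q=s["ee_rot"],**c);cv2.imwrite("pics/w2.png",camera("wrist"))
```

```text
5.275 [505.49168881  34.45402053 215.72925299] [[0.9801, 0.1984, 0.0003], [0.1984, -0.9801, 0.0013], [0.0006, -0.0013, -1.0]] [-0.00185533 -0.19021267 -1.71848047] [-0.04041566  0.00428826  0.02180209] 0.0667743725784904
```

View pics/w2.png

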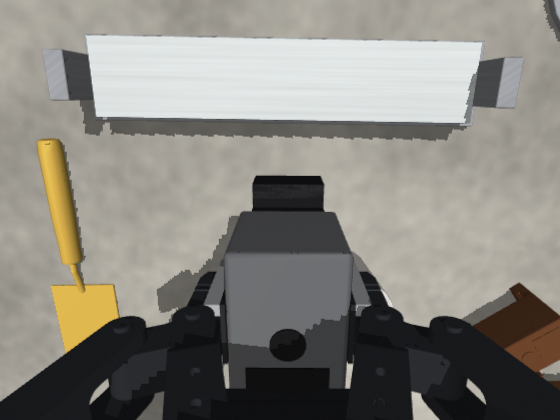

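Wrist view: plate corners about (87,35),(483,42),(468,124),(97,117); held timer's top clip-end edge from (225,253) to (352,253), sitting straight in the fingers.

Run:
```python
from h import *
f=np.load("w2.npz");c=dict(f);P=f["P"];M=R.from_quat(f["Q"]).as_matrix()
im=cv2.imread("pics/w2.png");m=(im[:135].min(2)>205).astype(np.uint8)
m=cv2.morphologyEx(m,cv2.MORPH_OPEN,np.ones((5,5)));k,l,st,_=cv2.connectedComponentsWithStats(m);i=1+st[1:,4].argmax();print(st[i])
m=(l==i)
def fit(pts,ax): 
    for _ in range(3):
        p=np.polyfit(pts[:,ax],pts[:,1-ax],1);r=abs(np.polyval(p,pts[:,ax])-pts[:,1-ax]);pts=pts[r<max(1,2*np.median(r))]
    return p
cols=range(115,455,4);far=fit(np.array([[u,np.where(m[:,u])[0][0]-.5] for u in cols]),0);near=fit(np.array([[u,np.where(m[:,u])[0][-1]+.5] for u in cols]),0)
rows=range(45,110,3);L=fit(np.array([[np.where(m[v])[0][0]-.5,v] for v in rows]),1);Rt=fit(np.array([[np.where(m[v])[0][-1]+.5,v] for v in rows]),1)
def X(h,v): # v=h0 u+h1 ; u=v0 v+v1
    u=(v[0]*h[1]+v[1])/(1-v[0]*h[0]);return(u,h[0]*u+h[1])
C=[X(far,L),X(far,Rt),X(near,Rt),X(near,L)];print(np.round(C,1).tolist())
for z in(38,43,48,53,58):
    T=np.array([onz(c,p,z)[:2] for p in C]);d=T[0]-T[1]+T[3]-T[2]
    print(z,T.mean(0).round(1),[np.linalg.norm(T[i]-T[(i+1)%4]).round(1) for i in range(4)],np.degrees(np.arctan2(-d[0],d[1])).round(2))
# in-hand timer, plane of top: height 66.5-36.2 above TCP
for q in[(225,253),(352,253),(288,345)]:
    print("hand",(M.T@(onz(c,q,P[2]+30.3)-P)).round(1))
```

```text
[   87    36   394    86 30408]
[[85.9, 35.1], [482.7, 42.3], [459.8, 121.5], [96.2, 115.5]]
38 [586.5  57.7] [np.float64(302.8), np.float64(59.9), np.float64(294.1), np.float64(59.6)] 10.47
43 [586.4  57.6] [np.float64(297.9), np.float64(59.0), np.float64(289.4), np.float64(58.7)] 10.47
48 [586.2  57.5] [np.float64(293.1), np.float64(58.0), np.float64(284.7), np.float64(57.7)] 10.47
53 [586.1  57.4] [np.float64(288.3), np.float64(57.1), np.float64(280.0), np.float64(56.8)] 10.47
58 [586.   57.3] [np.float64(283.4), np.float64(56.1), np.float64(275.3), np.float64(55.8)] 10.47
hand [ 28.2 -20.6 -30.3]
hand [ 28.3  17.6 -30.3]
hand [ -4.3  -1.6 -30.3]
```

>>> apply_moves --moves "0.02 -0.0014 0.025 0 0 0 0.03;0.02 -0.002 0.025 0 0 0 0.03;0.0162 -0.002 0.025 0 0 0 0.03;0.01 0 0.015 0 0 1 0.03;0 0 0 0 6 0 0.03;0 0 0 0 6 0 0.03;0 0 0 0 6 0 0.03;0 0 0 0 6 0 0.03;0 0 0 0 0 0 0.03;0 0 0 0 0 0 0.03"

```text
time_s: 6.58
tool_pos: [570.9, 48.5, 126.1]
ee_rot: [0.974, 0.086, 0.207, -0.018]
force: [1.6, -0.2, -2.3]
width: 0.462
grasp_force: 51.0
```

```bash
cat > st.py <<'E'
from h import *
s=observe();P=s["tool_pos"];M=R.from_quat(s["ee_rot"]).as_matrix()
a=np.radians(10.5);u=np.array([np.cos(a),np.sin(a),0]);v=np.array([-u[1],u[0],0]);C=np.array([586.3,56,0])
th=np.arctan2(M[2,0],np.hypot(M[0,0],M[1,0]));F=s["force"]
print("t",s["time_s"],"P",P.round(2),"rail x,y",((P-C)@u).round(2),((P-C)@v).round(2),"tilt",np.degrees(th).round(2),"yaw",np.degrees(np.arctan2(M[1,0],M[0,0])).round(2),"yz",M[2,1].round(3))
print("F rail",(F@u).round(2),(F@v).round(2),F[2].round(2),"Tq",s["wrist_torque"].round(3),"w",s["width"],s["grasp_force"])
# near bar edge x=-30 in timer coords, for h
for h in(38,41,44,48):
    q=M.T@(C-30*u+v*((P-C)@v)+[0,0,h]-P);print(h,"edge in timer x,height",(q[0]+8).round(1),(36.2-q[2]).round(1))
E
python3 st.py
```

```text
t 6.575 P [570.9   48.54 126.09] rail x,y -16.51 -4.53 tilt 23.99 yaw 10.14 yz 0.001
F rail 1.54 -0.52 -2.25 Tq [-0.122  0.496 -0.008] w 0.4624450336964894 50.967738032341
38 edge in timer x,height -40.1 -38.8
41 edge in timer x,height -38.9 -36.1
44 edge in timer x,height -37.7 -33.3
48 edge in timer x,height -36.1 -29.7
```

>>> apply_moves --moves "-0.0047 -0.0025 0.0091 0 0 0 0.03;-0.0041 -0.002 0.0091 0 0 0 0.03;-0.0041 0 0.0091 0 0 0 0.03;-0.0041 0 0.0091 0 0 0 0.03;-0.0012 0 0.0027 0 0 0 0.03;0 0 0 0 0 0 0.03;0 0 0 0 0 0 0.03"

```text
time_s: 7.45
tool_pos: [569.4, 53.1, 82.6]
ee_rot: [0.974, 0.086, 0.207, -0.018]
force: [0.8, 0.5, -2.0]
width: 0.46
grasp_force: 51.0
```

```bash
python3 st.py
```

```text
t 7.45 P [569.42  53.12  82.59] rail x,y -17.12 0.25 tilt 24.04 yaw 10.11 yz 0.0
F rail 0.87 0.36 -2.02 Tq [-0.105  0.588 -0.032] w 0.4599862588827479 50.9665721654892
38 edge in timer x,height -21.9 0.7
41 edge in timer x,height -20.7 3.5
44 edge in timer x,height -19.5 6.2
48 edge in timer x,height -17.9 9.9
```

>>> apply_moves --moves "-0.0012 0 0.0027 0 0 0 0.03;-0.0012 0 0.0027 0 0 0 0.03;-0.0008 0 0.0018 0 0 0 0.03;0 0 0 0 0 0 0.03"

```text
time_s: 7.95
tool_pos: [568.7, 53.1, 74.6]
ee_rot: [0.974, 0.086, 0.207, -0.018]
force: [-0.3, -0.5, -1.9]
width: 0.461
grasp_force: 51.0
```

>>> apply_moves --moves "-0.0008 0 0.0018 0 0 0 0.03;-0.0004 0 0.0009 0 0 0 0.03;0 0 0 0 0 0 0.03"

```text
time_s: 8.32
tool_pos: [569.0, 52.9, 72.6]
ee_rot: [0.975, 0.087, 0.206, -0.019]
force: [0.1, 1.4, -1.8]
width: 0.464
grasp_force: 51.0
```

>>> apply_moves --moves "-0.0004 0 0.0009 0 0 0 0.03;-0.0004 0 0.0009 0 0 0 0.03;0 0 0 0 0 0 0.03"

```text
time_s: 8.7
tool_pos: [569.3, 52.8, 71.3]
ee_rot: [0.975, 0.087, 0.205, -0.019]
force: [-0.8, -0.2, -1.8]
width: 0.461
grasp_force: 51.0
```

>>> apply_moves --moves "-0.0004 0 0.0009 0 0 0 0.03;-0.0004 0 0.0009 0 0 0 0.03;0 0 0 0 0 0 0.03"

```text
time_s: 9.07
tool_pos: [569.6, 52.7, 70.1]
ee_rot: [0.975, 0.087, 0.204, -0.019]
force: [-0.0, -0.0, -2.1]
width: 0.462
grasp_force: 51.0
```

>>> apply_moves --moves "-0.0004 0 0.0009 0 0 0 0.03;-0.0004 0 0.0009 0 0 0 0.03;0 0 0 0 0 0 0.03"

```text
time_s: 9.45
tool_pos: [569.9, 52.5, 68.9]
ee_rot: [0.975, 0.087, 0.204, -0.019]
force: [-0.1, -0.4, -1.8]
width: 0.458
grasp_force: 51.0
```

```bash
python3 st.py
python3 - <<'E'
from h import *
s=observe();print(s["joints"].round(3),s["effort"].round(1),s["qd"].round(3))
c=get_calibration("scene");cv2.imwrite("pics/s2.png",cv2.resize(camera("scene")[130:300,150:370],None,fx=3.5,fy=3.5,interpolation=cv2.INTER_CUBIC))
E
```

```text
t 9.45 P [569.92  52.53  68.86] rail x,y -16.73 -0.42 tilt 23.62 yaw 10.2 yz -0.001
F rail -0.19 -0.34 -1.79 Tq [-0.158  0.545 -0.013] w 0.45814722292121784 50.96935272216797
38 edge in timer x,height -16.5 13.2
41 edge in timer x,height -15.3 16.0
44 edge in timer x,height -14.1 18.7
48 edge in timer x,height -12.5 22.4
[ 0.275  0.472 -0.463  2.211  1.122  0.191 -2.572] [  0.  -44.3  -5.3 -17.8   0.4  -1.3  -0. ] [-0.001 -0.001  0.     0.001 -0.     0.    -0.001]
```

View pics/s2.png

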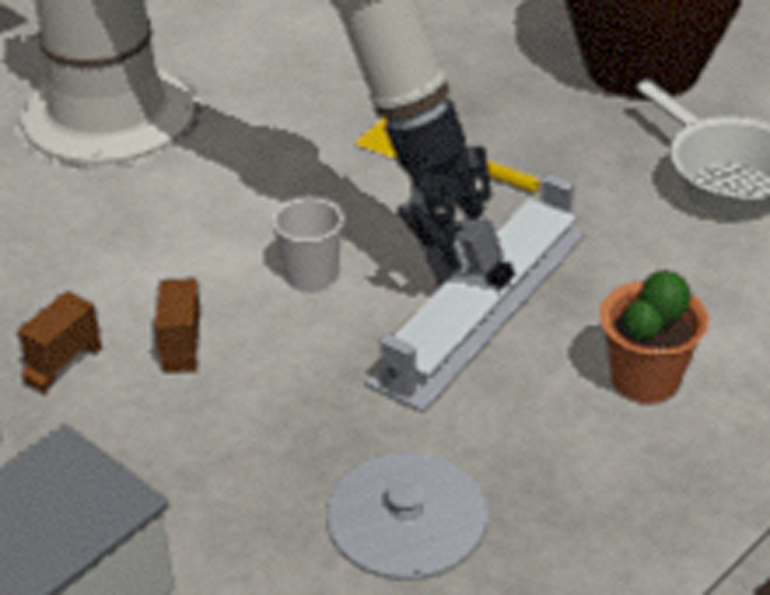

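The scene crop shows the timer held tilted over the bar's middle, touching nothing. The joint readings show joints 6 and 7 at their range limits, so I'll back off. I'll set the timer down in a free spot and regrasp it with the tool leaning the other way.

>>> apply_moves --moves "0.006 0 -0.0137 0 -4 0 0.03;0.0068 0 -0.0188 0 -5 0 0.03;0.0052 0 -0.0193 0 -5 0 0.03;0.0035 0 -0.0197 0 -5 0 0.03;0.0017 0 -0.02 0 -5 0 0.03;0 0 0 0 0 0 0.03"

```text
time_s: 10.25
tool_pos: [573.0, 53.2, 165.1]
ee_rot: [0.996, 0.089, -0.001, -0.001]
force: [-0.1, -0.2, -2.5]
width: 0.463
grasp_force: 51.0
```

```bash
python3 st.py|head -2; python3 -c "
from bench import *;print(observe()['joints'].round(3))"
```

```text
t 10.25 P [573.    53.18 165.13] rail x,y -13.59 -0.35 tilt -0.11 yaw 10.17 yz -0.002
F rail -0.13 -0.19 -2.48 Tq [-0.017 -0.025 -0.027] w 0.4630637488517768 51.04944348335266
[ 0.542  0.594 -0.913  1.796  0.541  1.026 -1.974]
```

>>> apply_moves --moves "-0.0196 0.0295 0 0 0 0 0.03;-0.0196 0.0295 0 0 0 0 0.03;-0.0196 0.0295 0 0 0 0 0.03;-0.0196 0.0295 0.02 0 0 0 0.03;-0.0196 0.0295 0.03 0 0 0 0.03;0 0 0.03 0 0 0 0.03;0 0 0.03 0 0 0 0.03;0 0 0.012 0 0 0 0.03;0 0 0 0 0 0 0.03"

```text
time_s: 11.38
tool_pos: [498.3, -109.5, 41.7]
ee_rot: [0.996, 0.089, -0.004, -0.001]
force: [1.2, -0.2, -2.5]
width: 0.461
grasp_force: 51.1
```

>>> apply_moves --moves "0 0 0.002 0 0 0 0.03;0 0 0.002 0 0 0 0.03;0 0 0 0 0 0 0.03"

```text
time_s: 11.75
tool_pos: [499.6, -110.2, 38.8]
ee_rot: [0.996, 0.089, -0.003, -0.0]
force: [0.2, 0.3, -1.7]
width: 0.462
grasp_force: 51.1
```

>>> apply_moves --moves "0 0 0.0015 0 0 0 0.03;0 0 0.001 0 0 0 0.03;0 0 0 0 0 0 0.03"

```text
time_s: 12.12
tool_pos: [499.5, -110.2, 36.3]
ee_rot: [0.996, 0.089, -0.003, -0.0]
force: [-1.7, -0.6, 3.5]
width: 0.461
grasp_force: 51.9
```

>>> apply_moves --moves "0 0 0 0 0 0 0.07;0 0 0 0 0 0 0.07;0 0 0 0 0 0 0.07;0 0 -0.001 0 -6 0 0.07;0 0 0 0 -6 0 0.07;0 0 0 0 -6 0 0.07;0 0 0 0 0 0 0.07;0 0 0 0 0 0 0.07"

```text
time_s: 13.12
tool_pos: [498.8, -109.9, 36.6]
ee_rot: [0.983, 0.088, -0.159, 0.014]
force: [0.6, 0.3, 0.7]
width: 0.819
grasp_force: 0.0
```

```bash
python3 st.py|head -2
python3 - <<'E'
from h import *
print(observe()['joints'].round(3));c=get_calibration("wrist");s=observe();np.savez("w3.npz",P=s["tool_pos"],Q=s["ee_rot"],**c);cv2.imwrite("pics/w3.png",camera("wrist"))
E
```

```text
t 13.125 P [ 498.79 -109.93   36.57] rail x,y -116.28 -147.2 tilt -18.34 yaw 10.27 yz -0.001
F rail 0.62 0.15 0.67 Tq [ 0.104 -0.36   0.017] w 0.8194435938056744 0.0
[ 0.629  0.824 -0.729  1.763  0.625  1.151 -1.784]
```

View pics/w3.png

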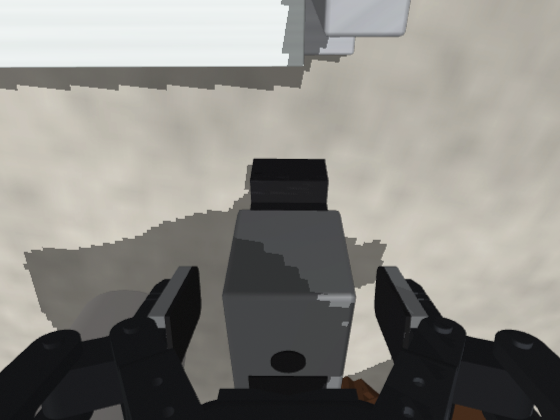

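The wrist view shows the timer standing flat between the open fingers, with its top clip-end edge from (223,295) to (353,295).

Run:
```python
from h import *
f=np.load("w3.npz");c=dict(f);P=f["P"]
a=np.radians(10.27);u=np.array([np.cos(a),np.sin(a),0])
A,B=onz(c,(223,295.5),66.5),onz(c,(353,295.5),66.5)
print((A-P)@u,(B-P)@u,np.linalg.norm(A-B),((A+B)/2-P)@[-u[1],u[0],0])
```

```text
28.78645866997247 28.821662440803724 37.78636101116321 1.598759150074167
```

>>> apply_moves --moves "0 0 0 0 0 0 0.03;0 0 0 0 0 0 0.03;0 0 0 0 0 0 0.03;0 0 0 0 0 0 0.03;0 0 0 0 0 0 0.03" --newtons 60

```text
time_s: 13.8
tool_pos: [499.2, -110.5, 37.3]
ee_rot: [0.983, 0.088, -0.159, 0.014]
force: [-1.3, -1.0, 6.3]
width: 0.464
grasp_force: 60.5
```

```bash
python3 st.py|head -2
```

```text
t 13.8 P [ 499.19 -110.47   37.32] rail x,y -115.99 -147.81 tilt -18.41 yaw 10.22 yz -0.0
F rail -1.41 -0.73 6.32 Tq [-0.319  0.349 -0.033] w 0.46409070684078846 60.48239707946777
```

>>> apply_moves --moves "-0.0032 0 -0.0095 0 0 0 0.03;-0.011 0 -0.0332 0 0 0 0.03;-0.0126 0 -0.038 0 0 0 0.03;-0.0126 0 -0.038 0 0 0 0.03;0 0 0 0 6 0 0.03;0 0 0 0 6 0 0.03;0 0 0 0 6 0 0.03;0 0 0 0 6 0 0.03"

```text
time_s: 14.8
tool_pos: [499.4, -109.9, 162.3]
ee_rot: [0.995, 0.089, 0.051, -0.005]
force: [0.3, -1.2, -2.4]
width: 0.457
grasp_force: 60.7
```

>>> apply_moves --moves "0.0194 -0.0296 0.0019 0 0 0 0.03;0.0194 -0.0296 0.0019 0 0 0 0.03;0.0194 -0.0296 0.0019 0 0 0 0.03;0.0194 -0.0296 0.0019 0 0 0 0.03;0.0194 -0.0296 0.0019 0 0 0 0.03;0 0 0 0 0 0 0.03;0 0 0 0 0 0 0.03"

```text
time_s: 15.68
tool_pos: [568.4, 52.5, 161.9]
ee_rot: [0.995, 0.089, 0.048, -0.005]
force: [-0.3, 0.2, -2.7]
width: 0.466
grasp_force: 61.0
```

```bash
cat > st.py <<'E'
from h import *
s=observe();P=s["tool_pos"];M=R.from_quat(s["ee_rot"]).as_matrix()
a=np.radians(10.5);u=np.array([np.cos(a),np.sin(a),0]);v=np.array([-u[1],u[0],0]);C=np.array([586.3,56,0])
th=np.arctan2(M[2,0],np.hypot(M[0,0],M[1,0]));F=s["force"];tt=th+np.radians(18.4)
print("t",s["time_s"],"P",P.round(2),"rail x,y",((P-C)@u).round(2),((P-C)@v).round(2),"timer tilt",np.degrees(tt).round(2),"yaw",np.degrees(np.arctan2(M[1,0],M[0,0])).round(2),"j",s["joints"].round(2))
print("F rail",(F@u).round(2),(F@v).round(2),F[2].round(2),"Tq",s["wrist_torque"].round(3),"w",s["width"].round(3),s["grasp_force"].round(1))
for h in(38,41,44,48):
    q=np.array([-30-(P-C)@u,h-P[2]]);c,n=np.cos(tt),np.sin(tt);print(h,"edge in timer x,height",(q@[c,n]+7.3).round(1),(q@[-n,c]+37.3).round(1))
E
python3 st.py
```

```text
t 15.675 P [568.42  52.48 161.89] rail x,y -18.22 -0.2 timer tilt 23.96 yaw 10.25 j [ 0.57  0.52 -0.9   1.9   0.54  0.87 -1.98]Traceback (most recent call last):
  File "st.py", line 6, in <module>
    print("F rail",(F@u).round(2),(F@v).round(2),F[2].round(2),"Tq",s["wrist_torque"].round(3),"w",s["width"].round(3),s["grasp_force"].round(1))
                                                                                                   ^^^^^^^^^^^^^^^^
AttributeError: 'float' object has no attribute 'round'
```

>>> apply_moves --moves "-0.0024 0 0.0249 0 0 0 0.03;-0.0024 0 0.0249 0 0 0 0.03;-0.0015 0 0.0149 0 0 0 0.03;-0.001 0 0.0099 0 0 0 0.03;-0.0002 0 0.002 0 0 0 0.03;-0.0002 0 0.002 0 0 0 0.03;0 0 0 0 0 0 0.03"

```text
time_s: 16.55
tool_pos: [569.5, 53.0, 83.7]
ee_rot: [0.995, 0.089, 0.049, -0.005]
force: [-0.5, 0.3, -1.6]
width: 0.463
grasp_force: 61.0
```

>>> apply_moves --moves "-0.0002 0 0.002 0 0 0 0.03;-0.0002 0 0.002 0 0 0 0.03;0 0 0 0 0 0 0.03"

```text
time_s: 16.92
tool_pos: [568.9, 52.8, 79.1]
ee_rot: [0.995, 0.089, 0.049, -0.005]
force: [0.0, -0.3, -1.8]
width: 0.461
grasp_force: 61.0
```

>>> apply_moves --moves "-0.0002 0 0.002 0 0 0 0.03;-0.0002 0 0.002 0 0 0 0.03;0 0 0 0 0 0 0.03"

```text
time_s: 17.3
tool_pos: [568.8, 52.8, 74.9]
ee_rot: [0.995, 0.089, 0.049, -0.005]
force: [0.9, 0.8, -1.8]
width: 0.459
grasp_force: 61.0
```

```bash
sed -i 's/s\["width"\].round(3),s\["grasp_force"\].round(1)/s["width"]/' st.py; python3 st.py
```

```text
t 17.3 P [568.85  52.84  74.92] rail x,y -17.74 0.07 timer tilt 24.0 yaw 10.22 j [ 0.47  0.64 -0.78  1.95  0.68  0.73 -2.09]
F rail 1.05 0.6 -1.76 Tq [-0.092  0.144 -0.006] w 0.4591554319738307
38 edge in timer x,height -18.9 8.6
41 edge in timer x,height -17.7 11.3
44 edge in timer x,height -16.5 14.0
48 edge in timer x,height -14.9 17.7
```

>>> apply_moves --moves "-0.0007 0 0.002 0 0 0 0.03;-0.0002 0 0.001 0 0 0 0.03;0 0 0 0 0 0 0.03"

```text
time_s: 17.68
tool_pos: [568.3, 52.7, 72.0]
ee_rot: [0.995, 0.089, 0.049, -0.005]
force: [-0.0, 0.7, -2.6]
width: 0.463
grasp_force: 61.0
```

>>> apply_moves --moves "-0.0001 0 0.001 0 0 0 0.03;-0.0001 0 0.001 0 0 0 0.03;0 0 0 0 0 0 0.03"

```text
time_s: 18.05
tool_pos: [568.4, 52.7, 70.0]
ee_rot: [0.995, 0.089, 0.049, -0.005]
force: [0.6, 0.8, -1.5]
width: 0.46
grasp_force: 61.0
```

>>> apply_moves --moves "-0.0001 0 0.001 0 0 0 0.03;-0.0001 0 0.001 0 0 0 0.03;0 0 0 0 0 0 0.03"

```text
time_s: 18.42
tool_pos: [568.3, 52.8, 68.0]
ee_rot: [0.995, 0.089, 0.049, -0.005]
force: [0.4, -0.6, -1.3]
width: 0.462
grasp_force: 61.0
```

>>> apply_moves --moves "-0.0001 0 0.001 0 0 0 0.03;-0.0001 0 0.001 0 0 0 0.03;0 0 0 0 0 0 0.03"

```text
time_s: 18.8
tool_pos: [568.4, 52.7, 66.0]
ee_rot: [0.995, 0.089, 0.049, -0.005]
force: [0.3, -0.2, -2.2]
width: 0.463
grasp_force: 61.0
```

>>> apply_moves --moves "-0.0001 0 0.001 0 0 0 0.03;0 0 0 0 0 0 0.03"

```text
time_s: 19.05
tool_pos: [568.4, 52.7, 65.0]
ee_rot: [0.995, 0.089, 0.049, -0.005]
force: [0.3, -0.4, -2.1]
width: 0.461
grasp_force: 61.0
```

>>> apply_moves --moves "-0.0001 0 0.001 0 0 0 0.03;0 0 0 0 0 0 0.03"

```text
time_s: 19.3
tool_pos: [568.4, 52.8, 64.0]
ee_rot: [0.995, 0.089, 0.049, -0.005]
force: [0.2, 0.7, -2.0]
width: 0.458
grasp_force: 61.0
```

>>> apply_moves --moves "-0.0001 0 0.001 0 0 0 0.03;0 0 0 0 0 0 0.03"

```text
time_s: 19.55
tool_pos: [568.5, 52.8, 63.1]
ee_rot: [0.995, 0.089, 0.049, -0.005]
force: [0.7, 1.1, -1.4]
width: 0.46
grasp_force: 61.2
```

>>> apply_moves --moves "-0.0001 0 0.001 0 0 0 0.03;0 0 0 0 0 0 0.03"

```text
time_s: 19.8
tool_pos: [568.7, 52.8, 62.9]
ee_rot: [0.995, 0.089, 0.049, -0.005]
force: [-2.5, -0.8, 7.0]
width: 0.461
grasp_force: 62.3
```

```bash
python3 st.py
```

```text
t 19.8 P [568.73  52.83  62.89] rail x,y -17.85 0.08 timer tilt 24.06 yaw 10.22 j [ 0.46  0.65 -0.76  1.95  0.7   0.7  -2.11]
F rail -2.61 -0.34 6.96 Tq [-0.177  0.689 -0.019] w 0.4614983451794286
38 edge in timer x,height -13.9 19.5
41 edge in timer x,height -12.7 22.3
44 edge in timer x,height -11.5 25.0
48 edge in timer x,height -9.9 28.7
```

>>> apply_moves --moves "-0.0006 0 -0.0018 0 0 0 0.03;0.0028 0 -0.00095 0 0 0 0.03;0.0028 0 -0.00095 0 0 0 0.03;0.0028 0 -0.00095 0 0 0 0.03;0 0 0 0 0 0 0.03"

```text
time_s: 20.42
tool_pos: [576.0, 54.2, 67.5]
ee_rot: [0.995, 0.089, 0.049, -0.005]
force: [-0.3, 0.0, -1.2]
width: 0.462
grasp_force: 61.2
```

```bash
sed -i 's/(38,41,44,48)/(40.2,)/' st.py; python3 st.py
```

```text
t 20.425 P [576.03  54.18  67.53] rail x,y -10.43 0.08 timer tilt 24.05 yaw 10.21 j [ 0.46  0.66 -0.77  1.93  0.69  0.72 -2.1 ]
F rail -0.25 0.06 -1.16 Tq [-0.011  0.139 -0.001] w 0.4615164170512222
40.2 edge in timer x,height -21.7 20.3
```

>>> apply_moves --moves "0.0009 0 0.0008 0 -2 0 0.03;0.0009 0 0.0008 0 -2 0 0.03;0.0019 0 -0.0006 0 0 0 0.03;0.0019 0 -0.0006 0 0 0 0.03;0 0 0 0 0 0 0.03"

```text
time_s: 21.05
tool_pos: [581.2, 55.0, 67.4]
ee_rot: [0.996, 0.089, 0.014, -0.002]
force: [-0.3, -0.4, -1.6]
width: 0.463
grasp_force: 61.0
```

```bash
python3 st.py
```

```text
t 21.05 P [581.19  55.    67.38] rail x,y -5.21 -0.05 timer tilt 20.05 yaw 10.22 j [ 0.44  0.7  -0.77  1.86  0.66  0.83 -2.06]
F rail -0.32 -0.36 -1.64 Tq [ 0.021  0.091 -0.033] w 0.46316829114838065
40.2 edge in timer x,height -25.3 20.3
```

>>> apply_moves --moves "0.00095 0 -0.0003 0 0 0 0.03;0.00095 0 -0.0003 0 0 0 0.03;0 0 0 0 0 0 0.03"

```text
time_s: 21.42
tool_pos: [583.2, 55.4, 68.1]
ee_rot: [0.996, 0.089, 0.014, -0.002]
force: [0.6, -0.0, -2.4]
width: 0.459
grasp_force: 61.0
```

>>> apply_moves --moves "0.00095 0 -0.0003 0 0 0 0.03;0 0 0 0 0 0 0.03"

```text
time_s: 21.68
tool_pos: [584.1, 55.6, 68.3]
ee_rot: [0.996, 0.089, 0.014, -0.002]
force: [-0.1, 0.3, -2.5]
width: 0.465
grasp_force: 61.0
```

>>> apply_moves --moves "0.00095 0 -0.0003 0 0 0 0.03;0 0 0 0 0 0 0.03"

```text
time_s: 21.92
tool_pos: [585.1, 55.8, 68.7]
ee_rot: [0.996, 0.089, 0.014, -0.002]
force: [0.6, 0.3, -2.1]
width: 0.462
grasp_force: 61.0
```

>>> apply_moves --moves "0.00095 0 -0.0003 0 0 0 0.03;0 0 0 0 0 0 0.03"

```text
time_s: 22.18
tool_pos: [585.6, 55.9, 68.8]
ee_rot: [0.996, 0.089, 0.014, -0.002]
force: [0.2, -0.2, -2.7]
width: 0.463
grasp_force: 61.0
```

>>> apply_moves --moves "0.0006 0 -0.0002 0 0 0 0.03;0 0 0 0 0 0 0.03"

```text
time_s: 22.42
tool_pos: [585.8, 55.9, 68.8]
ee_rot: [0.996, 0.089, 0.013, -0.002]
force: [-2.1, 0.1, -4.1]
width: 0.461
grasp_force: 61.0
```

```bash
python3 st.py
```

```text
t 22.425 P [585.77  55.88  68.8 ] rail x,y -0.55 -0.02 timer tilt 19.94 yaw 10.22 j [ 0.44  0.7  -0.77  1.84  0.65  0.84 -2.05]
F rail -2.06 0.47 -4.1 Tq [-0.066  0.474  0.038] w 0.46148405701094736
40.2 edge in timer x,height -30.1 20.5
```

```bash
cat > arc.py <<'E'
import numpy as np
E=np.array([-30,40.2])
def rot(a):return np.array([[np.cos(a),-np.sin(a)],[np.sin(a),np.cos(a)]])
def tcp(t):
    xe=-31.3+5*np.sin(t);ze=21.5-1.0*t/np.radians(20);return E+rot(t)@[7.3-xe,37.3-ze]
cur=np.array([-0.55,68.8]);ct=20.
for t in[18,16,14,12,10,8,6,4,2,0]:
    p=tcp(np.radians(t));d=p-cur;th=np.radians(ct-18.4)
    print(t,p.round(2),"dx %.2f dz %.2f"%(d@[np.cos(th),np.sin(th)],d@[np.sin(th),-np.cos(th)]));cur=p;ct=t
E
python3 arc.py
```

```text
18 [ 0.08 67.53] dx 0.60 dz 1.28
16 [ 1.2  66.42] dx 1.13 dz 1.11
14 [ 2.29 65.26] dx 1.13 dz 1.11
12 [ 3.33 64.05] dx 1.13 dz 1.12
10 [ 4.33 62.8 ] dx 1.13 dz 1.13
8 [ 5.28 61.52] dx 1.13 dz 1.13
6 [ 6.19 60.19] dx 1.13 dz 1.14
4 [ 7.04 58.83] dx 1.13 dz 1.15
2 [ 7.85 57.43] dx 1.13 dz 1.15
0 [ 8.6 56. ] dx 1.13 dz 1.16
```

>>> apply_moves --moves "0.0002 0 0.0013 0 -2 0 0.03;0.0011 0 0.0011 0 -2 0 0.03;0.0011 0 0.0011 0 -2 0 0.03;0 0 0 0 0 0 0.03"

```text
time_s: 22.92
tool_pos: [589.0, 56.4, 65.3]
ee_rot: [0.995, 0.089, -0.038, 0.003]
force: [-1.4, -0.5, -2.7]
width: 0.46
grasp_force: 61.0
```

```bash
python3 st.py
```

```text
t 22.925 P [588.96  56.44  65.31] rail x,y 2.69 -0.05 timer tilt 14.01 yaw 10.22 j [ 0.41  0.77 -0.77  1.74  0.62  0.98 -2.01]
F rail -1.48 -0.25 -2.71 Tq [-0.18   0.214  0.026] w 0.45972849286202666
40.2 edge in timer x,height -30.5 20.8
```

>>> apply_moves --moves "0.001 0 0.0011 0 -2 0 0.03;0.001 0 0.0011 0 -2 0 0.03;0 0 0 0 0 0 0.03"

```text
time_s: 23.3
tool_pos: [590.9, 56.8, 63.2]
ee_rot: [0.993, 0.089, -0.072, 0.006]
force: [-1.6, -1.1, -1.6]
width: 0.463
grasp_force: 61.1
```

>>> apply_moves --moves "0.0011 0 0.0011 0 -2 0 0.03;0.0011 0 0.0011 0 -2 0 0.03;0 0 0 0 0 0 0.03"

```text
time_s: 23.68
tool_pos: [592.7, 57.2, 60.7]
ee_rot: [0.99, 0.089, -0.107, 0.009]
force: [-1.3, -0.8, -1.4]
width: 0.462
grasp_force: 61.2
```

```bash
python3 st.py
```

```text
t 23.675 P [592.66  57.18  60.7 ] rail x,y 6.46 -0.0 timer tilt 6.11 yaw 10.24 j [ 0.36  0.85 -0.75  1.61  0.58  1.16 -1.97]
F rail -1.45 -0.5 -1.37 Tq [-0.073  0.006  0.095] w 0.4622278972956384
40.2 edge in timer x,height -31.1 20.8
```

>>> apply_moves --moves "0.0011 0 0.0012 0 -2 0 0.03;0.0011 0 0.0012 0 -2 0 0.03;0 0 0 0 0 0 0.03"

```text
time_s: 24.05
tool_pos: [594.2, 57.4, 57.8]
ee_rot: [0.986, 0.088, -0.141, 0.012]
force: [-0.2, -0.1, -0.7]
width: 0.466
grasp_force: 61.4
```

```bash
python3 st.py
```

```text
t 24.05 P [594.23  57.45  57.84] rail x,y 8.06 -0.02 timer tilt 2.12 yaw 10.24 j [ 0.33  0.9  -0.74  1.54  0.56  1.24 -1.95]
F rail -0.24 -0.03 -0.74 Tq [-0.04  -0.234  0.137] w 0.4655217164524352
40.2 edge in timer x,height -31.4 21.1
```

>>> apply_moves --moves "0.0011 0 0.0012 0 -2 0 0.03;0 0 0 0 0 0 0.03"

```text
time_s: 24.3
tool_pos: [594.8, 57.4, 56.6]
ee_rot: [0.983, 0.088, -0.158, 0.014]
force: [-0.6, -1.2, 0.7]
width: 0.463
grasp_force: 61.4
```

>>> apply_moves --moves "0.0005 0 0.0008 0 -1 0 0.03;0 0 0 0 0 0 0.03"

```text
time_s: 24.55
tool_pos: [595.1, 57.5, 56.9]
ee_rot: [0.982, 0.088, -0.167, 0.015]
force: [-1.5, -1.7, 6.9]
width: 0.461
grasp_force: 62.0
```

```bash
python3 st.py
```

```text
t 24.55 P [595.1   57.47  56.86] rail x,y 8.92 -0.16 timer tilt -0.93 yaw 10.22 j [ 0.31  0.93 -0.73  1.48  0.55  1.31 -1.94]
F rail -1.79 -1.36 6.94 Tq [-0.319  0.452  0.047] w 0.4614437528076467
40.2 edge in timer x,height -31.3 20.0
```

>>> apply_moves --moves "0.0003 0 0.0008 0 -1 0 0.03;0 0 0 0 0 0 0.03"

```text
time_s: 24.8
tool_pos: [595.3, 57.6, 57.1]
ee_rot: [0.98, 0.088, -0.176, 0.016]
force: [-2.9, -0.8, 12.8]
width: 0.462
grasp_force: 62.7
```

>>> apply_moves --moves "0.0003 0 0.0008 0 0 0 0.03;0 0 0 0 0 0 0.03"

```text
time_s: 25.05
tool_pos: [595.3, 57.5, 57.0]
ee_rot: [0.98, 0.088, -0.175, 0.016]
force: [-3.4, -2.1, 16.3]
width: 0.46
grasp_force: 63.1
```

```bash
python3 st.py
python3 - <<'E'
from h import *
c=get_calibration("wrist");s=observe();np.savez("w4.npz",P=s["tool_pos"],Q=s["ee_rot"],**c);cv2.imwrite("pics/w4.png",camera("wrist"))
a=camera("wrist");b=camera("scene");cv2.imwrite("pics/s4.png",b)
A=cv2.resize(a[0:330,130:430],None,fx=1.3,fy=1.3);B=cv2.resize(b[195:260,260:325],(400,400),interpolation=cv2.INTER_CUBIC);o=np.zeros((429,800,3),np.uint8);o[:,:390]=A[:429];o[:400,400:]=B;cv2.imwrite("pics/m4.png",o)
E
```

```text
t 25.05 P [595.32  57.54  57.04] rail x,y 9.15 -0.13 timer tilt -1.9 yaw 10.22 j [ 0.3   0.94 -0.73  1.46  0.54  1.33 -1.93]
F rail -3.77 -1.43 16.3 Tq [-0.568  1.333  0.042] w 0.45977378499141114
40.2 edge in timer x,height -31.3 19.2
```

View pics/m4.png

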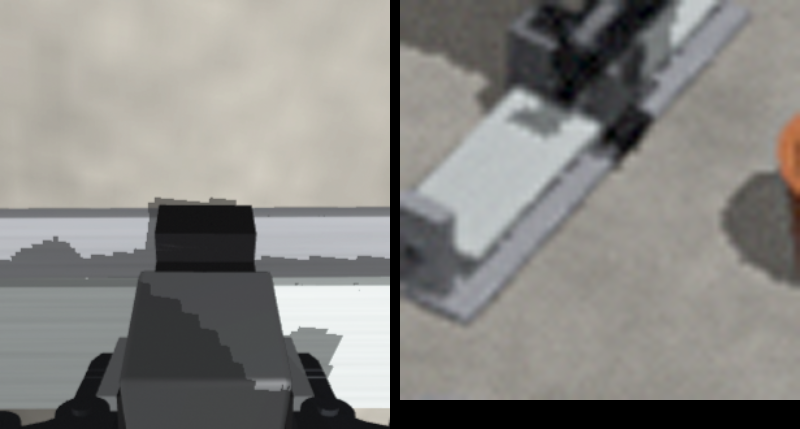

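The view shows the timer on the bar at mid-rail with its clip over the far edge (about (205,235) in the left panel) and the box bottom close to the bar. Next is a gentle lift to check that it has snapped.

>>> apply_moves --moves "-0.0006 0 -0.0016 0 2 0 0.03;0 0 0 0 0 0 0.03"

```text
time_s: 25.45
tool_pos: [594.7, 57.5, 56.5]
ee_rot: [0.983, 0.088, -0.159, 0.014]
force: [-1.7, -0.4, 6.3]
width: 0.462
grasp_force: 61.9
```

>>> apply_moves --moves "-0.0003 0 -0.001 0 0.5 0 0.03;0 0 0 0 0 0 0.03"

```text
time_s: 25.7
tool_pos: [594.8, 57.5, 56.6]
ee_rot: [0.984, 0.088, -0.155, 0.013]
force: [-1.4, -1.2, 3.6]
width: 0.455
grasp_force: 61.6
```

>>> apply_moves --moves "-0.0003 0 -0.001 0 0.5 0 0.03;0 0 0 0 0 0 0.03"

```text
time_s: 25.95
tool_pos: [594.6, 57.4, 57.1]
ee_rot: [0.985, 0.088, -0.151, 0.013]
force: [-1.4, 0.1, -0.7]
width: 0.459
grasp_force: 61.1
```

```bash
python3 st.py
```

```text
t 25.95 P [594.61  57.42  57.06] rail x,y 8.43 -0.12 timer tilt 1.01 yaw 10.25 j [ 0.32  0.91 -0.74  1.52  0.55  1.27 -1.95]
F rail -1.37 0.37 -0.69 Tq [-0.045  0.02   0.038] w 0.4589705754556117
40.2 edge in timer x,height -31.4 21.1
```

>>> apply_moves --moves "-0.0004 0 -0.001 0 0.5 0 0.03;0 0 0 0 0 0 0.03"

```text
time_s: 26.2
tool_pos: [594.4, 57.4, 57.7]
ee_rot: [0.985, 0.088, -0.146, 0.012]
force: [-0.3, 0.0, -7.0]
width: 0.458
grasp_force: 61.2
```

>>> apply_moves --moves "-0.0004 0 -0.001 0 1 0 0.03;0 0 0 0 0 0 0.03"

```text
time_s: 26.45
tool_pos: [593.9, 57.3, 58.0]
ee_rot: [0.986, 0.088, -0.138, 0.011]
force: [1.2, 1.4, -21.2]
width: 0.457
grasp_force: 62.9
```

```bash
python3 st.py
```

```text
t 26.45 P [593.94  57.3   57.96] rail x,y 7.75 -0.11 timer tilt 2.49 yaw 10.26 j [ 0.33  0.89 -0.74  1.54  0.56  1.24 -1.95]
F rail 1.39 1.13 -21.17 Tq [ 0.384 -1.277 -0.047] w 0.4573065473828393
40.2 edge in timer x,height -31.2 21.2
```

It resists a 20 N pull, so the clip has snapped. I'll relax, re-seat it and let go.

>>> apply_moves --moves "0.0004 0 0.001 0 -1 0 0.03;0.0006 0 0.0012 0 -1 0 0.03;0.0003 0 0.0009 0 -0.5 0 0.03;0 0 0 0 0 0 0.03"

```text
time_s: 26.95
tool_pos: [595.0, 57.6, 57.5]
ee_rot: [0.983, 0.088, -0.159, 0.014]
force: [-4.0, -1.8, -0.1]
width: 0.461
grasp_force: 64.9
```

```bash
python3 st.py
```

```text
t 26.95 P [595.01  57.62  57.47] rail x,y 8.86 0.0 timer tilt -0.02 yaw 10.25 j [ 0.31  0.92 -0.73  1.5   0.55  1.29 -1.94]
F rail -4.27 -0.99 -0.09 Tq [-0.311  0.708  0.152] w 0.46062062351812405
40.2 edge in timer x,height -31.6 20.0
```

>>> apply_moves --moves "-0.0002 0 0.0012 0 0 0 0.03;0 0 0 0 0 0 0.03"

```text
time_s: 27.2
tool_pos: [594.9, 57.7, 56.6]
ee_rot: [0.983, 0.088, -0.159, 0.014]
force: [-3.8, -1.9, 5.0]
width: 0.462
grasp_force: 65.5
```

>>> apply_moves --moves "0 0 0 0 0 0 0.07;0 0 0 0 0 0 0.07;0 0 0 0 0 0 0.07;0 0 0 0 0 0 0.07"

```text
time_s: 27.7
tool_pos: [594.7, 57.6, 55.3]
ee_rot: [0.983, 0.088, -0.159, 0.014]
force: [0.6, -0.1, -1.0]
width: 0.822
grasp_force: 0.0
```

```bash
python3 st.py
```

```text
t 27.7 P [594.73  57.55  55.26] rail x,y 8.58 -0.01 timer tilt 0.05 yaw 10.24 j [ 0.31  0.92 -0.73  1.5   0.55  1.29 -1.94]
F rail 0.56 -0.18 -0.97 Tq [ 0.047 -0.297 -0.028] w 0.8216504074220661
40.2 edge in timer x,height -31.3 22.3
```

>>> apply_moves --moves "0 0 -0.015 0 0 0 0.07;0 0 -0.025 0 0 0 0.07;0 0 -0.03 0 0 0 0.07;0 0 -0.03 0 0 0 0.07;0 0 -0.03 0 0 0 0.07;-0.02 0 -0.01 0 6 0 0.07;-0.03 0 0 0 6 0 0.07;-0.03 0 0 0 6 0 0.07;0 0 0 0 0 0 0.07"

```text
time_s: 28.82
tool_pos: [556.0, 50.1, 204.3]
ee_rot: [0.996, 0.09, -0.005, 0.002]
force: [0.8, -0.5, 0.2]
width: 0.82
grasp_force: 0.0
```

```bash
python3 st.py|head -1
python3 - <<'E'
from h import *
c=get_calibration("wrist");s=observe();np.savez("w5.npz",**c);a=camera("wrist");cv2.imwrite("pics/w5.png",a);b=camera("scene");t=camera("top")
q=proj(c,[586,56,60]);print(q)
A=cv2.resize(a,(480,360));B=cv2.resize(b[190:260,250:330],(320,280),interpolation=cv2.INTER_CUBIC);T=cv2.resize(t[170:240,200:330],(320,172));o=np.zeros((460,800,3),np.uint8);o[:360,:480]=A;o[:280,480:]=B;o[282:454,480:]=T;cv2.imwrite("pics/m5.png",o)
E
```

```text
t 28.825 P [555.96  50.11 204.29] rail x,y -30.9 -0.26 timer tilt 17.81 yaw 10.34 j [ 0.55  0.5  -0.91  1.8   0.45  1.07 -1.91]
[288.76431243 152.19199603]
```

View pics/m5.png

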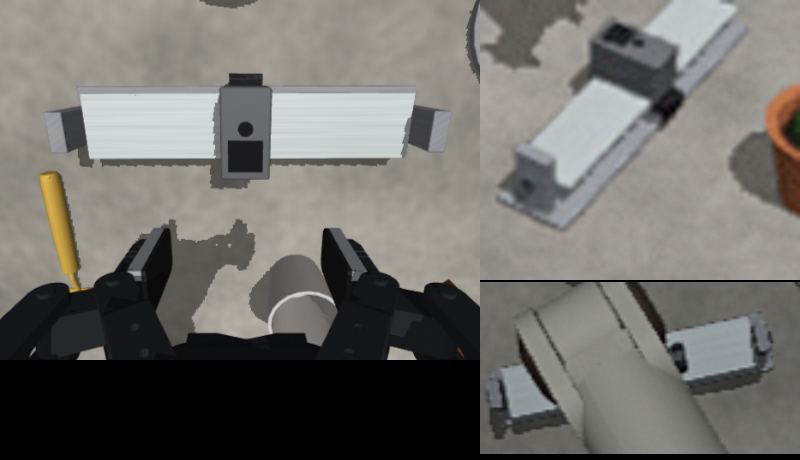

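The timer sits flat and square at the middle of the rail, around (245,130) in the wrist panel. Its clip is over the far edge and the gripper is clear, so I'm handing in.

```bash
python3 -c "
from bench import *;print(job_done())"
```

```text
the job is handed in; nothing more can be done
None
```

The grey timer is clipped flat at mid-rail and released, and the job is handed in at about 29 s: the clip held a 20 N test pull, but joint 7 briefly read -2.572 against its -2.57 limit before I backed off and regrasped.

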